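# Space the V-rests on the fixture rail with a hooked spacer block

## Robot

A 7-joint arm with a two-finger parallel gripper is mounted at the origin on a cart in front of the work surface, level with it; the furniture and walls round the work are solid. World frame = base frame: x ahead of the robot, y to its left, z up, the work surface at z = 0. Lengths are in m, angles in rad, forces in N, time in s.
With the tool pointing down it reaches from about 0.4 to 0.875 m from the base axis. Payload 6.5 kg.
Tool frame: the origin (TCP) lies between the finger pads; the fingertips stand 11 mm ahead of it and the grasp point (between the pads) lies 8 mm behind it (tcp_to_tips is the distance from the TCP to the fingertips, in m); z points along the fingers, y is the line along which they close (so a half turn about z gives the same grasp; the last joint's range is limited). The gripper opens to 88 mm and grips with 3 to 60 N. Pads are 18 mm wide; open, the fingers measure 123 mm over their backs; the gripper's body (75 mm by 187 mm) begins 45 mm behind the grasp point.
Start: joints at [-1.26, 0.536, -0.004, 1.538, 0.003, 1.067, -0.071], TCP at [0.239, 0.604, 0.25] pointing down, gripper open.
Joint ranges: [-2.7, 2.7], [-0.37, 2.16], [-1.27, 1.26], [0.24, 2.4], [-1.31, 4.45], [0.19, 1.91], [-2.76, 2.76]. Speed limits (rad/s): [2.39, 2.39, 3.14, 3.14, 3.14, 3.14, 3.14].

## Interface

Orientations are given as a unit quaternion [w, x, y, z].
In Python, from rig import * gives the robot as it stands.
- The arm moves only by the shell command python3 -m crank 'ROWS' [OPENING]. ROWS is JSON, a list of rows, each a list of 6 numbers: the shift along the tool's x, y, z scaled (see below), then the turn, a rotation vector about the tool's x, y, z scaled (see below). In form: [[x, y, z, wx, wy, wz], ...]. A call has 1 to 5 rows; each row shifts and turns the commanded pose from where the row before left it, along the tool's axes as they then stand; what a row does not reach is not made up. The controller multiplies each number of a shift by 0.04 m and each number of a turn by 4 degrees. A row lasts 1/10 s, in which the tool goes at most 50 mm and 8.59 degrees, less where a joint would pass 70% of its speed; a pose out of reach is approached as far as the arm can. A call with a number of a shift or a turn outside -1 to 1 is refused whole. A call with a gripper value outside its range is refused whole. OPENING is the opening, from 0 (shut) to 1 (fully open), set as the call begins (- or left out, the last holds). The fingers move at their own pace and stop on an object; the grip force is fixed at half the most. Time passes only in rows, so rows that do not move let the fingers close. It gives the time, the measured TCP pose, the force, the opening and the grip force at its end, in the units of the state.
- read_state(): the state, without advancing time (a new reading comes with each control period).
- capture(name): name is "scene" or "top"; returns the picture (420x560x3 uint8, red, green, blue); there is no depth.
- camera_info(name): a dict with "camera_matrix" (3x3 intrinsics, pixels), "world_to_cam" (4x4, takes a point from world to camera coordinates). Camera axes: x right, y down, z forward; pixel columns grow to the right and rows downward; lengths in m; the calibration is good to about 2 mm. A picture is of the moment at which its call begins. camera_info takes no time and is no camera call.
- close_job(): hands the job in; it is judged then, once.
Trained networks look in the newest picture that a camera, given by its name, has taken for a name from the list of things; names that differ only in an ending like _2 or _b are one class to them, and where a whole thing is asked for, a point or a joint stands for the part that bears it (a point fixed in the world has none). Each returns a list of dicts, best first, with "p" (0 to 1); they miss things now and then, are a little off and sometimes report something else, mostly with a low value. They report only what shows in the picture. A call takes as long as a camera call. They do not tell look-alikes from the thing itself.
- find_in(name, camera): "bbox" ([left, top, width, height] in pixels, round what is visible of it).
- regions_of(name, camera): "pixels" (420x560 bool, what is visible of it) and "bbox" ([left, top, width, height] in pixels, round what is visible of it).
The state is a dict: "time_s": time; "joints": joint angles; "dq": joint speeds; "joint_torque": joint torques, N m; "position": TCP position; "eef_rot": TCP orientation; "contact_force": force on the tool from outside, world axes, zero at the start; "ft_torque": the same for the moment, N m; "grip_width": opening from 0.0 (shut) to 1.0 (fully open); "grip_force": force on a finger pad.
Only numpy, scipy, OpenCV 4.12 (cv2) and the standard library are available. Lean on these libraries where they do the work, as an engineer would, in place of code of your own. Each camera call takes 0.05 s, during which the arm holds its last target. There are 200 camera calls.

## Task

Set the three sliding V-rests to equal gaps with the hooked spacer block: starting at the fixed blue rest and working along the row, straddle each slider with the block (thick foot towards the blue rest), draw the slider along until the foot comes up firmly against the rest before it, and pause there a moment; be gentle and do not shove a rest that is already set. Then stand the block upright on the middle of its black rubber mat again, and leave the tape roll and the test shaft alone.

Things in the scene. Friction and masses are not known exactly. Their poses are not given: they have to be found in the camera images.
- rail: aluminium fixture rail, 300 mm long, 40 mm wide, 24 mm high, fixed to the bench on two dark feet. Origin: centre of its underside; x along the rail, from the fixed rest towards the sliders, y across, z up.
- rest_fixed: blue V-rest fixed at one end of the rail (rail x = -122 mm). Every V-rest: shoe 28 mm along the rail (end faces at x = +-14 mm), 60 mm across, 20 mm high above the rail's top, carrying a V of two sloping pads up to 45 mm above the rail's top (at most 37 mm within 13 mm of the centre line). Origin: centre of its underside, on the rail's top (world z = 0.024); x along the rail to the sliders, z up.
- rest_a: aluminium V-rest with a brass screw on its side, shaped like the fixed rest, number 1 in the row counted from it; slides along the rail only, with a steady drag of about 13 N, and stays where left. Origin: centre of its underside on the rail's top (world z = 0.024); x along the rail away from the fixed rest, z up; end faces at x = +-14 mm.
- rest_b: aluminium V-rest with a brass screw on its side, shaped like the fixed rest, number 2 in the row counted from it; slides along the rail only, with a steady drag of about 7 N, and stays where left. Origin: centre of its underside on the rail's top (world z = 0.024); x along the rail away from the fixed rest, z up; end faces at x = +-14 mm.
- rest_c: aluminium V-rest with a brass screw on its side, shaped like the fixed rest, number 3 in the row counted from it; slides along the rail only, with a steady drag of about 4 N, and stays where left. Origin: centre of its underside on the rail's top (world z = 0.024); x along the rail away from the fixed rest, z up; end faces at x = +-14 mm.
- spacer: loose saddle-shaped steel block, 0.32 kg, 26 mm wide, standing on two legs. Origin: underside, mid-slot; x from thick foot to thin hook lip, z up. Foot x -42 to -16 mm; slot -16 to 16 mm, 38 mm high (4 mm wider than a rest); hook 16 to 26 mm; bridge z 38 to 49 mm. Foot's outer face to hook's inner face 58 mm: a rest pulled by the hook, foot against the rest before it, is left with a 30 mm gap.
- spacer_grip (a point): centre of the orange handle, a block 24 x 24 mm and 34 mm high (z = 49 to 83 mm above the block's underside); this point is 66 mm above the block's underside, at block x = -8 mm, same axes as the block.
- mat: black rubber mat, 90 x 110 mm, 3 mm thick, fixed on the bench's right-hand strip; the block stands on it at the start. Origin: centre of its underside.
- tape_roll: roll of black tape lying flat, 67 mm wide, 18 mm high, on the bench in front of the rail; not to be disturbed. Origin: centre of its underside.
- test_shaft: stepped steel shaft, 24 mm wide, 59 mm high, standing on the bench's right-hand strip; not to be disturbed. Origin: centre of its underside.
There are look-alikes about, which are no part of the job. Leave any turquoise look-alike of the spacer alone.

How it is judged:
By the outcome, as a careful person would: the job done as asked, in the order asked, and still so for the second after the job is handed in, with the robot touching nothing.
It also fails if it takes over 72 s, if anything falls off the work surface, if the arm or the gripper's body presses on something with over 40 N, if the wrist force passes 120 N, or if a joint passes its speed limit or range.

## Working session

There is one attempt and no reset: what is moved stays moved. The work goes in short steps, Python scripts to look and compute and a shell command to move; the robot and the scene stay as the last step left them, time stands still between calls to the robot, and variables do not carry over. Pictures are saved under pics/ and viewed, at most 10 in all, crops included, and the job is handed in when it is done.

```bash
mkdir -p pics; ls; python3 - <<'E'
from rig import *
import cv2
s=read_state(); print({k:s[k] for k in ("time_s","position","eef_rot","grip_width","contact_force")})
for c in ("scene","top"):
    im=capture(c); cv2.imwrite(f"pics/{c}0.png",im[:,:,::-1])
    print(c,camera_info(c))
    for n in ("spacer","rest_fixed","rest_a","mat","rail","tape_roll","test_shaft"):
        print(n,[(d["bbox"],round(d["p"],2)) for d in find_in(n,c)])
E
```

```text
pics
{'time_s': 0.0, 'position': array([0.23900053, 0.60383432, 0.24884445]), 'eef_rot': array([-9.69897223e-05,  1.87296182e-01,  9.82303105e-01, -8.60706395e-04]), 'grip_width': 1.0010109276449042, 'contact_force': array([0.45020538, 0.31627933, 0.37205028])}
scene {'camera_matrix': array([[472.78702584,   0.        , 282.93569219],
       [  0.        , 472.78702584, 200.28035313],
       [  0.        ,   0.        ,   1.        ]]), 'world_to_cam': array([[ 0.90509055, -0.42515545, -0.00734441, -0.45601344],
       [-0.30978862, -0.64746414, -0.69629103,  0.24313496],
       [ 0.29127669,  0.63248164, -0.717722  ,  1.27217716],
       [ 0.        ,  0.        ,  0.        ,  1.        ]])}
spacer [([327.8, 264.1, 23.1, 35.2], 0.98), ([285.8, 285.5, 16.9, 32.1], 0.63), ([243.5, 155.3, 20.2, 21.4], 0.24)]
rest_fixed [([261.5, 169.9, 18.5, 22.6], 0.72)]
rest_a [([241.7, 158.4, 21.4, 16.2], 0.75), ([230.9, 147.4, 19.2, 20.3], 0.67), ([216.6, 132.0, 22.5, 25.8], 0.51), ([285.9, 284.3, 17.3, 36.0], 0.37)]
mat [([274.9, 284.7, 45.4, 47.1], 0.87), ([213.6, 136.9, 73.1, 62.1], 0.35), ([28
[... 424 characters left out ...]
.99619387e-01, -4.52902501e-04,
         3.44858066e-02],
       [-9.82040853e-01, -2.70143029e-02, -1.86724372e-01,
         5.43726010e-01],
       [ 1.86641067e-01,  5.59536888e-03, -9.82412237e-01,
         1.20087083e+00],
       [ 0.00000000e+00,  0.00000000e+00,  0.00000000e+00,
         1.00000000e+00]])}
spacer [([394.6, 267.0, 37.5, 9.9], 0.71)]
rest_fixed [([227.5, 204.8, 15.5, 26.5], 0.84)]
rest_a [([167.6, 218.1, 16.4, 29.5], 0.94), ([137.7, 224.7, 14.4, 31.0], 0.85), ([195.0, 209.9, 17.6, 32.3], 0.78)]
mat [([384.2, 250.5, 45.2, 41.1], 0.69)]
rail [([130.1, 204.2, 122.8, 53.7], 0.74)]
tape_roll [([189.5, 262.8, 24.9, 23.4], 0.75)]
test_shaft [([408.8, 168.8, 15.3, 13.9], 0.71)]
```

```bash
python3 - <<'E'
import cv2
a=cv2.imread("pics/scene0.png"); b=cv2.imread("pics/top0.png")
A=cv2.resize(a[110:340,190:420],(598,598),interpolation=cv2.INTER_CUBIC)
cv2.imwrite("pics/s1.png",A)
B=cv2.resize(b[140:310,110:450],(800,400),interpolation=cv2.INTER_CUBIC)
cv2.imwrite("pics/t1.png",B)
E
```

```text
(no output)
```

View pics/s1.png

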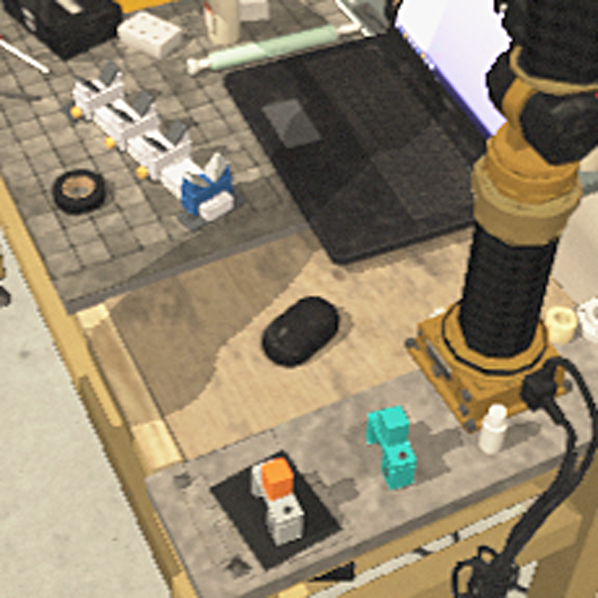

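View pics/t1.png

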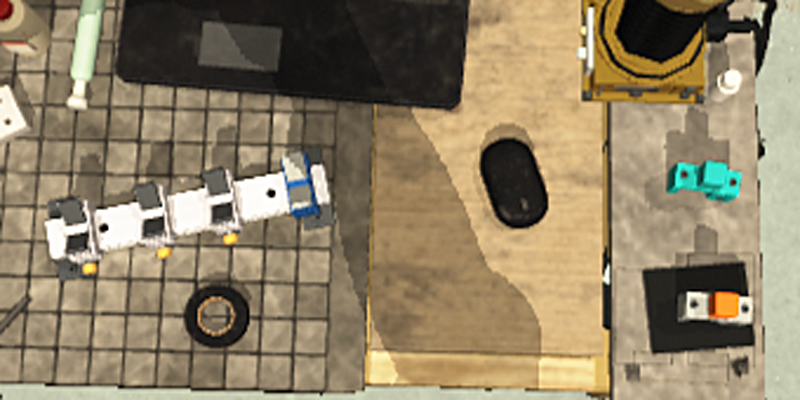

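The top view shows the rail with blue rest at right, and the block with an orange handle on the black mat at about (413,270) full pixels. The turquoise look-alike is at (410,216), the tape at (202,275) and the shaft at (417,175). I'll check the full frames to see where the robot is.

View pics/scene0.png

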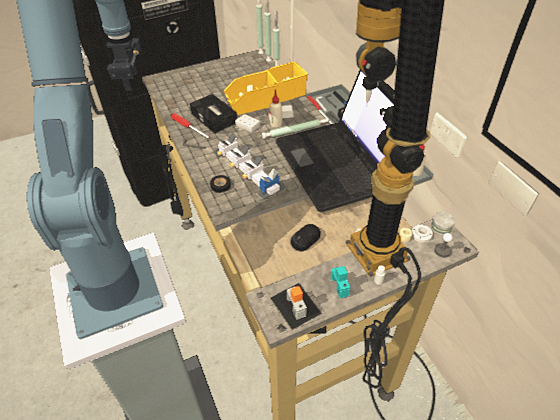

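View pics/top0.png

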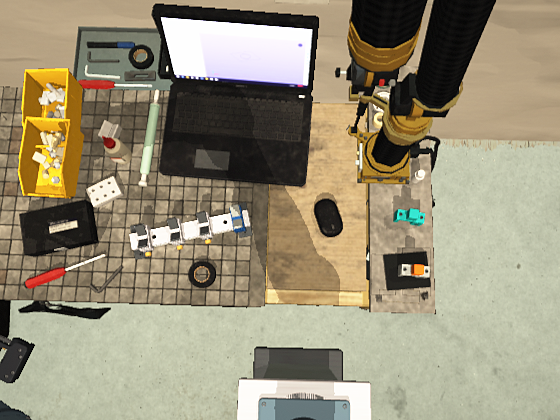

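Our arm is the grey-blue one at the lower left; the yellow arm behind the bench is scenery and an obstacle. The block meant is the grey one with the orange handle on the black mat, top (413,270) and scene (297,302). The turquoise one at top (410,216), scene (342,281) is the look-alike. Next I'll fit poses with box models on the masks, with an enlarged overlay.

```bash
cat > h.py <<'E'
from rig import *
import numpy as np, cv2
from scipy.optimize import minimize
CI={c:camera_info(c) for c in ("scene","top")}
def proj(P,c):
    P=np.atleast_2d(P); K=CI[c]["camera_matrix"]; M=CI[c]["world_to_cam"]
    q=(P@M[:3,:3].T+M[:3,3])@K.T; return q[:,:2]/q[:,2:]
def ray(uv,z,c):
    K=CI[c]["camera_matrix"]; M=CI[c]["world_to_cam"]; R=M[:3,:3]
    o=-R.T@M[:3,3]; d=R.T@np.linalg.inv(K)@np.array([*uv,1.]); return o+d*(z-o[2])/d[2]
def box(x0,x1,y0,y1,z0,z1): return np.array([[x,y,z] for x in(x0,x1) for y in(y0,y1) for z in(z0,z1)])/1000.
def place(B,x,y,z,yaw):
    c,s=np.cos(yaw),np.sin(yaw); return B@np.array([[c,s,0],[-s,c,0],[0,0,1]])+[x,y,z]
def hull(P,c): return cv2.convexHull(proj(P,c).astype(np.float32))[:,0]
def render(hulls,roi,S=8):
    x,y,w,h=roi; im=np.zeros((h*S,w*S),np.uint8)
    for q in hulls: cv2.fillConvexPoly(im,np.round(((q+.5-[x,y])*S-.5)*16).astype(np.int32),255,shift=4)
    return cv2.resize(im,(w,h),interpolation=cv2.INTER_AREA)/255.
def soft(m): return cv2.GaussianBlur(m.astype(float),(0,0),1.)
def fit(parts,p0,tgt,step):
    """parts(p)->list of world point sets; tgt {cam:(mask,roi)}"""
    def cost(p):
        return sum(((soft(render([hull(B,c) for B in parts(p)],r))-soft(m[r[1]:r[1]+r[3],r[0]:r[0]+r[2]]))**2).sum() for c,(m,r) in tgt.items())
    p0=np.array(p0,float); sx=np.vstack([p0]+[p0+np.eye(len(p0))[i]*step[i] for i in range(len(p0))])
    o=minimize(cost,p0,method="Nelder-Mead",options=dict(initial_simplex=sx,xatol=1e-4,fatol=1e-2,maxiter=400)); return o.x,o.fun
SP=[box(-42,-16,-13,13,0,49),box(16,26,-13,13,0,49),box(-42,26,-13,13,38,49),box(-20,4,-12,12,49,83)]
HD=[SP[3]]
SHOE=box(-14,14,-30,30,0,20)
E
cat > m1.py <<'E'
from h import *
im={c:capture(c) for c in CI}
ms={}
for c in CI:
    for n in ("spacer","rail","rest_fixed","rest_a","mat"):
        for k,d in enumerate(regions_of(n,c)):
            if d["p"]>.4:
                m=d["pixels"]; yy,xx=np.nonzero(m); ms[f"{c}_{n}_{k}"]=m
                print(c,n,k,round(d["p"],2),d["bbox"],"cen",xx.mean().round(1),yy.mean().round(1),m.sum())
    h=cv2.cvtColor(im[c],cv2.COLOR_RGB2HSV); H,S,V=cv2.split(h)
    for n,lo,hi,s in (("orange",4,14,150),("blue",100,118,120)):
        mm=((H>=lo)&(H<=hi)&(S>s)&(V>60)).astype(np.uint8)
        k,l,st,ce=cv2.connectedComponentsWithStats(mm); print(c,n,[(st[i].tolist(),ce[i].round(1).tolist()) for i in range(1,k) if st[i][4]>25])
np.savez_compressed("m.npz",**ms,im_scene=im["scene"],im_top=im["top"])
E
python3 m1.py
python3 -c "
import cv2,numpy as np
b=np.load('m.npz')['im_top'][:,:,::-1]
A=cv2.resize(b[200:260,125:255],(780,360),interpolation=cv2.INTER_CUBIC);B=cv2.resize(b[255:287,385:435],(375,240),interpolation=cv2.INTER_CUBIC)
s=np.load('m.npz')['im_scene'][:,:,::-1]; C=cv2.resize(s[135:195,210:285],(300,240),interpolation=cv2.INTER_CUBIC)
o=np.zeros((600,780,3),np.uint8);o[:360]=A;o[360:,:375]=B;o[360:,400:700]=C;cv2.imwrite('pics/c1.png',o)"
```

```text
scene spacer 0 0.91 [288.2, 287.8, 14.8, 30.0] cen 295.8 301.4 393
scene spacer 1 0.81 [326.2, 262.5, 26.7, 34.6] cen 340.4 280.9 421
scene rail 0 0.71 [212.3, 136.7, 74.2, 63.3] cen 249.0 166.8 1589
scene rest_fixed 0 0.63 [263.7, 169.9, 17.0, 24.1] cen 268.5 180.4 289
scene rest_a 0 0.58 [244.8, 155.4, 17.8, 20.9] cen 252.8 166.6 269
scene rest_a 1 0.58 [228.9, 145.9, 23.2, 19.5] cen 240.1 156.5 268
scene rest_a 2 0.49 [216.0, 135.4, 20.1, 18.8] cen 226.7 144.9 231
scene mat 0 0.72 [271.6, 282.8, 49.2, 51.3] cen 294.3 308.2 857
scene orange [([291, 286, 12, 16, 86], [297.1, 295.6])]
scene blue [([260, 174, 19, 19, 141], [267.8, 183.2])]
top spacer 0 0.75 [399.0, 264.5, 30.1, 13.1] cen 414.1 269.7 310
top spacer 1 0.64 [395.9, 207.3, 25.2, 16.6] cen 409.1 215.8 369
top rail 0 0.7 [133.1, 205.0, 120.4, 51.5] cen 188.9 229.6 2983
top rest_fixed 0 0.77 [228.9, 203.9, 16.8, 28.7] cen 236.7 217.4 317
top rest_a 0 0.75 [135.7, 226.3, 16.9, 31.8] cen 143.7 238.4 423
top rest_a 1 0.67 [166.8, 212.3, 17.3, 34.6] cen 175.4 231.3 373
top rest_a 2 0.62 [225.2, 202.9, 19.3, 28.1] cen 236.6 217.6 306
top rest_a 3 0.58 [196.2, 213.3, 15.3, 29.2] cen 204.5 225.7 326
top mat 0 0.8 [385.2, 250.6, 44.0, 37.9] cen 403.8 270.0 1253
top orange [([411, 264, 14, 11, 58], [414.6, 269.0])]
top blue [([117, 43, 17, 5, 83], [125.0, 45.0]), ([232, 205, 14, 28, 96], [239.2, 221.8])]
```

View pics/c1.png

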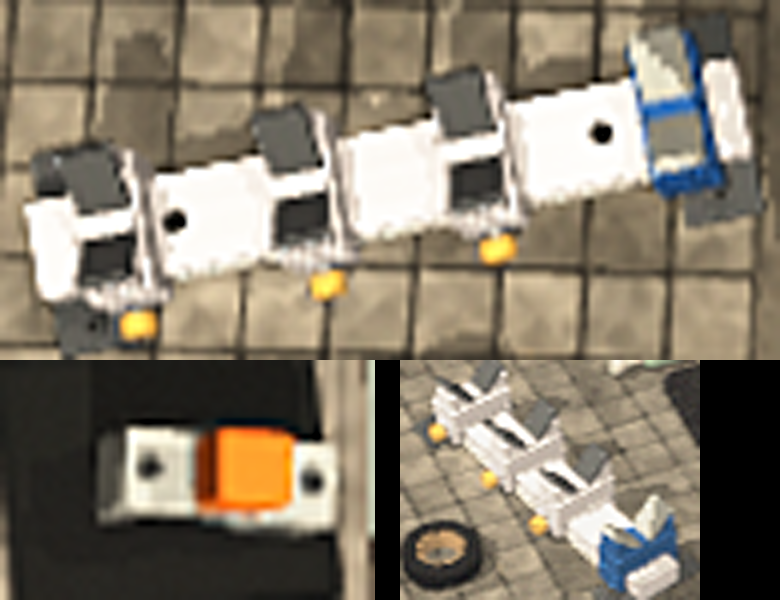

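Identity confirmed by the crop: the orange-handled grey block stands on the black mat, with handle at top (414.6,269). On the rail, the order from blue is rests A, B, C at about (204,225), (175,231), (144,238). Now metric poses.

```bash
cat > m2.py <<'E'
from h import *
D=np.load("m.npz"); im={c:D["im_"+c] for c in CI}
hsv={c:cv2.cvtColor(im[c],cv2.COLOR_RGB2HSV) for c in CI}
def col(c,lo,hi,s,v): 
    H,S,V=cv2.split(hsv[c]); return (H>=lo)&(H<=hi)&(S>=s)&(V>=v)
R={"scene":(275,275,40,55),"top":(390,252,45,36)}
org={c:(col(c,2,20,110,60),R[c]) for c in CI}
for cs in (("top",),("scene",),("top","scene")):
  x=fit(lambda p:[place(B,p[0],p[1],.003,p[2]) for B in HD],[*ray((414.6,269),.08,"top")[:2],1.57],{c:org[c] for c in cs},[.005,.005,.1])
  print("handle-only origin fit (box frame handle ctr)",cs,place(np.array([[-.008,0,.066]]),x[0][0],x[0][1],.003,x[0][2]).round(4),x)
sp={"scene":(D["scene_spacer_0"],R["scene"]),"top":(D["top_spacer_0"],R["top"])}
g={c:(((hsv[c][:,:,2]>85)&(D[c+"_spacer_0"]>0))|org[c][0],R[c]) for c in CI}
for nm,t in (("net",sp),("bright",g)):
  for y0 in (1.6,-1.55):
    h=ray((414.6,269),.075,"top"); s=np.sin(y0)
    p,f=fit(lambda p:[place(B,p[0],p[1],.003,p[2]) for B in SP],[h[0],h[1]+.008*s,y0],t,[.005,.005,.1])
    print(nm,y0,p.round(4),round(f,2),"grip",place(np.array([[-.008,0,.066]]),p[0],p[1],.003,p[2]).round(4))
# mat corners hull
for c in CI:
    m=D[c+"_mat_0"]; yy,xx=np.nonzero(m)
M=[box(-45,45,-55,55,0,3)]
dark={"top":((D["top_mat_0"]|D["top_spacer_0"]),(375,240,65,60)),"scene":(D["scene_mat_0"]|D["scene_spacer_0"],(262,272,70,70))}
for cs in (("top",),("scene",),("top","scene")):
    print("mat",cs,fit(lambda p:[place(B,p[0],p[1],0,p[2]) for B in M],[*ray((404,270),.0,"top")[:2],0.],{c:dark[c] for c in cs},[.005,.005,.1]))
# rail edges in top
V=im["top"].astype(float).min(2)
for u in (153,156,159,162,186,190,194,216,220,224,228):
    c=V[200:262,u]; w=np.nonzero(c>170)[0]+200
    e=[]
    for k,sg in ((w[0],-1),(w[-1],1)):
        a,b=V[k,u],V[k+sg,u]; e.append(k+sg*(a-160)/max(a-b,1))
    print(u,np.round(e,2),ray((u,e[0]),.024,"top")[:2].round(4),ray((u,e[1]),.024,"top")[:2].round(4),ray((u,e[1]),.0,"top")[:2].round(4))
gold=col("top",15,32,150,150); gs=col("scene",15,32,150,150)
for c,m,(x0,y0,w,h) in (("top",gold,(125,230,95,35)),("scene",gs,(205,130,70,55))):
    k,l,st,ce=cv2.connectedComponentsWithStats(m[y0:y0+h,x0:x0+w].astype(np.uint8)); print(c,[(ce[i]+[x0,y0]).round(1).tolist() for i in range(1,k) if st[i][4]>4])
E
python3 m2.py
```

```text
handle-only origin fit (box frame handle ctr) ('top',) [[ 0.4187 -0.2583  0.069 ]] (array([ 0.41851041, -0.2503479 ,  1.59832074]), np.float64(1.428980378684174))
handle-only origin fit (box frame handle ctr) ('scene',) [[ 0.4193 -0.2602  0.069 ]] (array([ 0.41945229, -0.2521919 ,  1.54886488]), np.float64(2.1803805798505067))
handle-only origin fit (box frame handle ctr) ('top', 'scene') [[ 0.4192 -0.2591  0.069 ]] (array([ 0.41924965, -0.25106089,  1.56421598]), np.float64(5.184891960346505))
net 1.6 [ 0.4189 -0.2511  1.4853] 56.87 grip [[ 0.4182 -0.2591  0.069 ]]
net -1.55 [ 0.4174 -0.2664 -1.6958] 65.65 grip [[ 0.4184 -0.2585  0.069 ]]
bright 1.6 [ 0.4195 -0.251   1.5043] 59.96 grip [[ 0.4189 -0.2589  0.069 ]]
bright -1.55 [ 0.4179 -0.2664 -1.6931] 73.43 grip [[ 0.4189 -0.2585  0.069 ]]
mat ('top',) (array([ 0.42268544, -0.24775793,  0.10234746]), np.float64(20.299186445098897))
mat ('scene',) (array([ 0.4202924 , -0.25091521,  0.10236401]), np.float64(13.184239492643332))
mat ('top', 'scene') (array([ 0.42175888, -0.2490133 ,  0.09881512]), np.float64(53.80662790018317))
153 [228.6  245.46] [0.5062 0.3873] [0.4639 0.3841] [0.4668 0.3906]
156 [227.53 245.84] [0.5091 0.38  ] [0.4631 0.3765] [0.4661 0.3829]
159 [227.48 245.67] [0.5094 0.3726] [0.4638 0.3691] [0.4667 0.3754]
162 [226.52 244.86] [0.512  0.3653] [0.466  0.3618] [0.469  0.3679]
186 [221.42 239.61] [0.5266 0.3061] [0.4807 0.3031] [0.484  0.3081]
190 [220.49 239.17] [0.5293 0.2963] [0.4821 0.2933] [0.4854 0.2981]
194 [219.99 238.1 ] [0.5308 0.2863] [0.4851 0.2835] [0.4884 0.2881]
216 [215.59 233.35] [0.5435 0.2319] [0.4985 0.2294] [0.5021 0.233 ]
220 [214.55 232.41] [0.5465 0.222 ] [0.5012 0.2196] [0.5048 0.223 ]
224 [213.69 231.57] [0.5489 0.212 ] [0.5036 0.2097] [0.5073 0.2129]
228 [212.99 231.23] [0.551  0.2021] [0.5047 0.1998] [0.5084 0.2028]
top [[207.5, 241.2], [179.4, 247.0], [147.6, 253.7]]
scene [[219.0, 153.5], [232.0, 165.2], [244.1, 176.1]]
```

```bash
cat > m3.py <<'E'
from h import *
up=np.array([[.5091,.38],[.5094,.3726],[.512,.3653],[.5266,.3061],[.5293,.2963],[.5308,.2863],[.5435,.2319],[.5465,.222],[.5489,.212],[.551,.2021]])
lo=np.array([[.4661,.3829],[.4667,.3754],[.469,.3679],[.484,.3081],[.4854,.2981],[.4884,.2881],[.5021,.233],[.5048,.223],[.5073,.2129],[.5084,.2028]])
a=np.polyfit(up[:,1],up[:,0],1); b=np.polyfit(lo[:,1],lo[:,0],1); print(a,b)
m=(a+b)/2; yaw=np.arctan2(1,m[0]); e=np.array([np.cos(yaw),np.sin(yaw)]); o=np.array([m[1]+.3*m[0],.3]); n=np.array([-e[1],e[0]])
print("yaw",yaw,"width",(a-b)[1]*e[1]+.3*(a-b)[0]*e[1])
P={"F":(236.4,217.25),"A":(203.2,223.75),"B":(174.2,229.75),"C":(142.1,236.1)}
for k,v in P.items():
    w=ray(v,.057,"top")[:2]; print(k,w.round(4),"along",((w-o)@e).round(4),"across",((w-o)@n).round(4))
for v in ((207.5,241.2),(179.4,247.0),(147.6,253.7)):
    w=ray(v,.034,"top")[:2]; print("screw",((w-o)@e).round(4),((w-o)@n).round(4))
for v in ((219.0,153.5),(232,165.2),(244.1,176.1)):
    w=ray(v,.034,"scene")[:2]; print("screw sc",((w-o)@e).round(4),((w-o)@n).round(4))
print("o",o,"e",e)
E
python3 m3.py
```

```text
[-0.23934959  0.59951343] [-0.24324692  0.55857187]
yaw 1.8075684949841966 width 0.040935875276284214
F [0.5346 0.1769] along -0.1263 across 0.0017
A [0.5163 0.257 ] along -0.0441 across 0.0007
B [0.4996 0.3265] along 0.0275 across 0.0006
C [0.4819 0.4033] along 0.1062 across -0.0001
screw -0.0437 0.0412
screw 0.0265 0.041
screw 0.1056 0.0411
screw sc 0.0889 0.0478
screw sc 0.0113 0.0474
screw sc -0.0575 0.047
o [0.50665318 0.3       ] e [-0.23456608  0.97210018]
```

```bash
cat > go.py <<'E'
import sys; from rig import *; import numpy as np
from scipy.spatial.transform import Rotation as Ro
s=read_state(); w,x,y,z=s["eef_rot"]; M=Ro.from_quat([x,y,z,w]).as_matrix(); h=np.arctan2(M[1,1],M[0,1])
print("t",round(s["time_s"],2),"pos",np.round(s["position"],4),"head",round(h,4),"down",np.round(M[:,2],3),"F",np.round(s["contact_force"],1),"grip",round(s["grip_width"],3),round(s["grip_force"],1),"q1,q7",np.round(s["joints"],2)[[0,6]])
a=[float(v) for v in sys.argv[1:]]
if len(a)>2:
    print("shift units (tool now)",np.round(M.T@(np.array(a[:3])-s["position"])/.04,3))
    hh=a[3] if len(a)>3 else h
    G=np.array([[-np.sin(hh),np.cos(hh),0],[np.cos(hh),np.sin(hh),0],[0,0,-1]]).T
    print("turn units",np.round(np.degrees(Ro.from_matrix(M.T@G).as_rotvec())/4,3))
E
python3 -m crank '[[-0.85,-0.8,0,0,0,-0.88],[-0.85,-0.8,0,0,0,-0.88],[-0.85,-0.8,0,0,0,-0.88],[-0.85,-0.8,0,0,0,-0.88],[-0.85,-0.8,0,0,0,-0.88]]' 0.7
python3 go.py 0.419 -0.2585 0.2 1.5
```

```text
time_s: 1.9
position: [0.3637, 0.4059, 0.25]
eef_rot: [0.0, 0.033, 0.999, 0.0]
contact_force: [1.0, 1.1, -0.2]
grip_width: 0.702
grip_force: 0.0
t 1.9 pos [0.3637 0.4059 0.25  ] head 1.5042 down [ 0.  0. -1.] F [ 1.   1.1 -0.2] grip 0.702 0.0 q1,q7 [-0.9   0.57]
shift units (tool now) [ -2.485 -16.482   1.246]
turn units [0.004 0.003 0.06 ]
```

```bash
python3 -m crank '[[-0.5,-1,0,0,0,0],[-0.5,-1,0,0,0,0],[-0.5,-1,0,0,0,0],[-0.5,-1,0,0,0,0],[-0.3,-1,0,0,0,0]]' >/dev/null
python3 -m crank '[[0,-1,0.2,0,0,0],[0,-1,0.2,0,0,0],[0,-1,0.2,0,0,0],[0,-1,0.2,0,0,0],[0,-1,0.2,0,0,0]]' >/dev/null
python3 go.py 0.419 -0.2585 0.16 1.5
```

```text
t 2.9 pos [0.4269 0.0007 0.2098] head 1.5014 down [ 0.001  0.    -1.   ] F [ 1.3  0.7 -0.4] grip 0.7 0.0 q1,q7 [-0.27  1.45]
shift units (tool now) [-0.25  -6.478  1.243]
turn units [0.004 0.015 0.02 ]
```

```bash
python3 -m crank '[[0,-1,0.2,0,0,0],[0,-1,0.2,0,0,0],[0,-1,0.2,0,0,0],[-0.1,-1,0.2,0,0,0],[-0.1,-1,0.2,0,0,0]]' >/dev/null
python3 -m crank '[[-0.05,-0.8,0.2,0,0,0],[0,-0.68,0.2,0,0,0],[0,0,0,0,0,0]]' >/dev/null
python3 go.py 0.419 -0.2587 0.065 1.5
```

```text
t 3.7 pos [ 0.4178 -0.261   0.1532] head 1.4957 down [-0.001 -0.002 -1.   ] F [-0.  -0.9  0.3] grip 0.698 0.0 q1,q7 [0.24 2.13]
shift units (tool now) [-0.027  0.063  2.206]
turn units [-0.028 -0.008 -0.061]
```

```bash
python3 -m crank '[[-0.03,0.06,0.6,0,0,0],[0,0,0.7,0,0,0],[0,0,0.6,0,0,0],[0,0,0.31,0,0,0],[0,0,0,0,0,0]]' ; python3 go.py 0.419 -0.2587 0.065 1.5
```

```text
time_s: 4.2
position: [0.4205, -0.2543, 0.0647]
eef_rot: [-0.0, 0.034, 0.999, 0.0]
contact_force: [0.2, -0.3, 0.9]
grip_width: 0.699
grip_force: 0.0
t 4.2 pos [ 0.4205 -0.2543  0.0647] head 1.5018 down [-0.001  0.    -1.   ] F [ 0.2 -0.3  0.9] grip 0.699 0.0 q1,q7 [0.28 2.18]
shift units (tool now) [ 0.03  -0.113 -0.007]
turn units [ 0.006 -0.009  0.026]
```

```bash
python3 -m crank '[[0.03,-0.11,0,0,0,0],[0,0,0,0,0,0]]' >/dev/null; python3 go.py 0.419 -0.2587 0.065 1.5; python3 -m crank '[[0,0,0,0,0,0],[0,0,0,0,0,0],[0,0,0,0,0,0],[0,0,0,0,0,0],[0,0,0,0,0,0]]' 0 >/dev/null;  python3 go.py 0.419 -0.2587 0.065 1.5
```

```text
t 4.4 pos [ 0.4191 -0.2597  0.066 ] head 1.5008 down [ 0.001 -0.001 -1.   ] F [ 0.7  0.1 -0.2] grip 0.7 0.0 q1,q7 [0.29 2.19]
shift units (tool now) [0.003 0.026 0.024]
turn units [-0.009  0.014  0.011]
t 4.9 pos [ 0.4189 -0.2592  0.0654] head 1.5013 down [ 0. -0. -1.] F [ 0.3  0.2 -0.7] grip 0.271 9.0 q1,q7 [0.29 2.19]
shift units (tool now) [-0.002  0.013  0.01 ]
turn units [-0.003  0.002  0.018]
```

```bash
python3 -m crank '[[0,0,0,0,0,0],[0,0,-0.5,0,0,0],[0,0,-0.8,0,0,0],[0,0,-0.9,0,0,0],[0,0.3,-0.9,0,0,0]]' ; python3 -m crank '[[0,0.9,0,0,0,0],[-0.3,1,0,0,0,0],[-0.3,1,0,0,0,0],[-0.2,1,0,0,0,0],[0,1,0,0,0,0]]' >/dev/null; python3 -m crank '[[0,1,0,0,0,0],[0,1,0,0,0,0],[0,1,0,0,0,-0.4],[0,1,0,0,0,-0.8],[0,1,0,0,0,-0.8]]' >/dev/null;python3 go.py 0.5189 0.2495 0.16 1.8076
```

```text
time_s: 5.4
position: [0.4186, -0.2481, 0.1901]
eef_rot: [-0.001, 0.036, 0.999, -0.0]
contact_force: [0.9, -0.6, -3.6]
grip_width: 0.266
grip_force: 30.0
t 6.4 pos [0.474  0.1472 0.1888] head 1.643 down [-0.001 -0.001 -1.   ] F [ 0.   0.1 -3.6] grip 0.27 30.0 q1,q7 [-0.5   1.31]
shift units (tool now) [-1.306  2.469  0.717]
turn units [-0.005 -0.016 -2.357]
```

```bash
python3 -m crank '[[-0.4,0.7,0.2,0,0,-0.8],[-0.4,0.7,0.2,0,0,-0.8],[-0.4,0.7,0.2,0,0,-0.75],[-0.2,0.3,0,0,0,0],[0,0,0,0,0,0]]' >/dev/null; python3 -m crank '[[0,0,0,0,0,0],[0,0,0,0,0,0]]' >/dev/null; python3 go.py 0.5189 0.2495 0.16 1.8076
```

```text
t 7.1 pos [0.5165 0.2464 0.1654] head 1.8022 down [-0.    -0.001 -1.   ] F [-0.2  0.8 -4.8] grip 0.27 30.0 q1,q7 [-0.58  1.32]
shift units (tool now) [-0.076  0.061  0.135]
turn units [-0.018 -0.011 -0.077]
```

```bash
python3 -m crank '[[-0.07,0.06,0.1,0,0,-0.07],[0,0,0,0,0,0],[0,0,0,0,0,0]]' >/dev/null; python3 go.py 0.5189 0.2495 0.16 1.8076
cat > look.py <<'E'
import sys; from h import *
tag=sys.argv[1]; s=np.mean([read_state()["position"] for _ in range(1)],0)
o=np.array([.50665,.3]); e=np.array([-.23457,.9721]); n=np.array([-e[1],e[0]])
im={c:capture(c) for c in CI}; p=read_state()["position"]; z0=p[2]-.0624
for c in CI:
    H,S,V=cv2.split(cv2.cvtColor(im[c],cv2.COLOR_RGB2HSV)); m=(H>=2)&(H<=14)&(S>=150)&(V>=60)
    g=proj(np.array([[p[0],p[1],z0+.066]]),c)[0]; r=(int(g[0])-25,int(g[1])-25,50,50)
    q,f=fit(lambda q:[place(B,q[0],q[1],z0,1.8076) for B in HD],[p[0],p[1]+.008],{c:(m,r)},[.004,.004])
    hc=q-.008*e; print(c,"handle",hc.round(4),"tcp",p.round(4),"vis-tcp along/across mm",(1000*(hc-p[:2])@e).round(1),(1000*(hc-p[:2])@n).round(1),"fit",round(f,1),"px",m[r[1]:r[1]+50,r[0]:r[0]+50].sum())
a=cv2.resize(im["top"][190:262,125:255,::-1],(780,432),interpolation=cv2.INTER_CUBIC)
b=im["scene"][120:205,200:290,::-1]; b=cv2.resize(b,(360,340),interpolation=cv2.INTER_CUBIC)
cv2.imwrite(f"pics/{tag}_t.png",a); cv2.imwrite(f"pics/{tag}_s.png",b); np.savez_compressed(tag+".npz",**im)
E
python3 look.py h1
```

```text
t 7.4 pos [0.5188 0.2513 0.1613] head 1.8093 down [-0. -0. -1.] F [-0.3  0.  -3.6] grip 0.271 30.0 q1,q7 [-0.58  1.32]
shift units (tool now) [ 0.008 -0.043  0.032]
turn units [-0.002 -0.003  0.024]
scene handle [0.5128 0.2531] tcp [0.5189 0.2514 0.1614] vis-tcp along/across mm 3.0 5.5 fit 48.5 px 46
top handle [0.5647 0.1636] tcp [0.5189 0.2514 0.1614] vis-tcp along/across mm -96.1 -24.0 fit 0.0 px 0
```

View pics/h1_t.png

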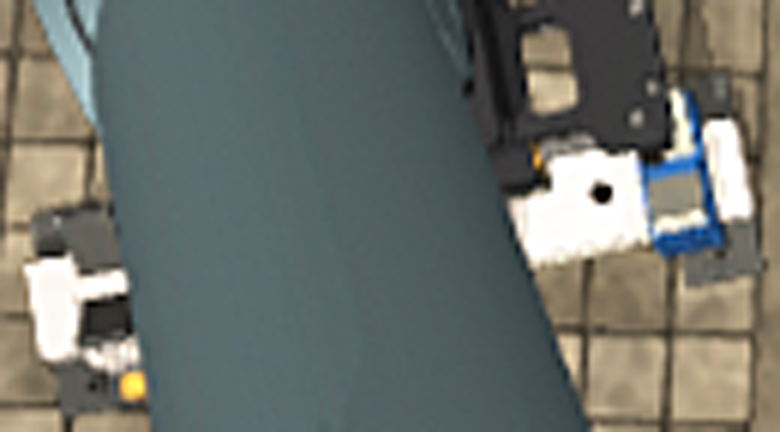

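```bash
python3 -m crank '[[0,-0.04,0.4,0,0,0],[0,0,0.4,0,0,0],[0,0,0.1,0,0,0],[0,0,0,0,0,0]]' >/dev/null; python3 go.py 0.5189 0.2495 0.0864 1.8076;python3 -m crank '[[0,0,0.1,0,0,0],[0,0,0.1,0,0,0],[0,0,0,0,0,0]]' >/dev/null; python3 go.py 0.5189 0.2495 0.0864 1.8076
```

```text
t 7.9 pos [0.5189 0.2498 0.1249] head 1.8098 down [-0.001 -0.001 -1.   ] F [-0.1  0.  -4.1] grip 0.274 30.0 q1,q7 [-0.58  1.33]
shift units (tool now) [-0.    -0.007  0.963]
turn units [-0.006 -0.018  0.031]
t 8.2 pos [0.5191 0.25   0.1172] head 1.8098 down [-0. -0. -1.] F [-0.1 -0.1 -3.7] grip 0.275 30.0 q1,q7 [-0.58  1.33]
shift units (tool now) [ 0.008 -0.012  0.769]
turn units [-0.001 -0.003  0.032]
```

View pics/h1_s.png

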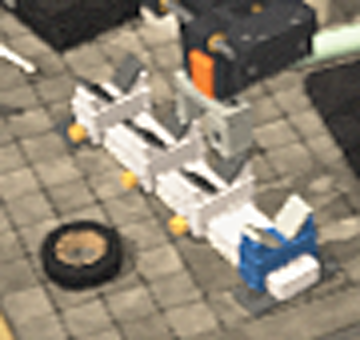

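The scene view shows the block held over rest A, foot towards blue. I'll lower it in small steps.

```bash
for i in 1 2; do python3 -m crank '[[0,0,0.08,0,0,0],[0,0,0.07,0,0,0],[0,0,0,0,0,0]]' >/dev/null; python3 go.py 0.5189 0.2495 0.0864 1.8076 | head -1; done
```

```text
t 8.5 pos [0.519  0.2499 0.1109] head 1.8098 down [-0.001 -0.    -1.   ] F [ 0.4 -0.3 -4.9] grip 0.266 30.0 q1,q7 [-0.58  1.33]
t 8.8 pos [0.5189 0.2499 0.1048] head 1.8098 down [-0.001 -0.    -1.   ] F [ 0.5  0.  -3.4] grip 0.268 30.0 q1,q7 [-0.57  1.33]
```

```bash
for i in 1 2; do python3 -m crank '[[0,0,0.08,0,0,0],[0,0,0.08,0,0,0],[0,0,0,0,0,0]]' >/dev/null; python3 go.py 0.5189 0.2495 0.0864 1.8076 | head -1; done
```

```text
t 9.1 pos [0.5189 0.2499 0.0984] head 1.8099 down [-0.001 -0.    -1.   ] F [ 0.5 -0.5 -3.8] grip 0.268 30.0 q1,q7 [-0.57  1.33]
t 9.4 pos [0.5189 0.2499 0.092 ] head 1.8098 down [-0.001 -0.    -1.   ] F [-0.5 -0.4 -3.9] grip 0.27 30.0 q1,q7 [-0.57  1.33]
```

```bash
python3 -m crank '[[0,0,0.06,0,0,0],[0,0,0.05,0,0,0],[0,0,0,0,0,0]]' >/dev/null; python3 go.py |head -1; for i in 1 2; do python3 -m crank '[[0,0,0.02,0,0,0],[0,0,0,0,0,0]]' >/dev/null; python3 go.py ; done
```

```text
t 9.7 pos [0.519  0.25   0.0878] head 1.8098 down [-0. -0. -1.] F [-0.  -0.7 -3. ] grip 0.271 30.0 q1,q7 [-0.57  1.33]
t 9.9 pos [0.5193 0.25   0.0873] head 1.8098 down [ 0. -0. -1.] F [ 0.7 -0.4 -4.2] grip 0.265 30.0 q1,q7 [-0.57  1.33]
t 10.1 pos [0.5192 0.25   0.0865] head 1.8097 down [-0. -0. -1.] F [-0.6  0.6 -3.8] grip 0.269 30.0 q1,q7 [-0.57  1.33]
```

```bash
for i in 1 2 3; do python3 -m crank '[[0,0,0.02,0,0,0],[0,0,0,0,0,0]]' >/dev/null; python3 go.py |head -1; done
```

```text
t 10.3 pos [0.5194 0.2501 0.0864] head 1.8097 down [ 0.  0. -1.] F [-1.5 -1.2  4.1] grip 0.275 30.0 q1,q7 [-0.57  1.33]
t 10.5 pos [0.5196 0.2502 0.0864] head 1.8096 down [ 0.001  0.    -1.   ] F [-4.6 -2.3 11.7] grip 0.269 30.0 q1,q7 [-0.57  1.33]
t 10.7 pos [0.5197 0.2502 0.0864] head 1.8096 down [ 0.001  0.001 -1.   ] F [-5.5 -2.8 19.7] grip 0.267 30.0 q1,q7 [-0.57  1.33]
```

```bash
cat >> go.py <<'E'
e=np.array([-.23457,.9721]); F=s["contact_force"]; d=np.array(s["position"][:2])-[.50665,.3]
print("s mm",round(1000*d@e,2),"across",round(1000*d@[-e[1],e[0]],2),"Falong",round(F[:2]@e,1),"Facross",round(F[:2]@[-e[1],e[0]],1),"Fz",round(F[2],1))
E
python3 -m crank '[[0,0,-0.03,0,0,0],[0,-0.03,0,0,0,0],[0,-0.04,0,0,0,0],[0,-0.05,0,0,0,0]]' >/dev/null; python3 go.py
python3 -m crank '[[0,-0.05,0,0,0,0],[0,-0.05,0,0,0,0],[0,-0.05,0,0,0,0],[0,-0.05,0,0,0,0],[0,-0.05,0,0,0,0]]' >/dev/null; python3 go.py
```

```text
t 11.1 pos [0.5203 0.2487 0.0865] head 1.8117 down [ 0.001  0.004 -1.   ] F [-0.9  5.1  8.9] grip 0.267 30.0 q1,q7 [-0.56  1.34]
s mm -53.05 across -1.29 Falong 5.1 Facross -0.3 Fz 8.9
t 11.6 pos [0.5215 0.2466 0.087 ] head 1.816 down [ 0.002  0.013 -1.   ] F [-7.  20.5  3.5] grip 0.274 30.2 q1,q7 [-0.55  1.36]
s mm -55.37 across -1.93 Falong 21.5 Facross 2.0 Fz 3.5
```

```bash
python3 -m crank '[[0,0,0,0,0,0],[0,0,0,0,0,0]]' >/dev/null; python3 go.py
```

```text
t 11.8 pos [0.5216 0.2461 0.087 ] head 1.8161 down [ 0.002  0.013 -1.   ] F [-7.4 19.8  5.2] grip 0.266 30.2 q1,q7 [-0.55  1.36]
s mm -55.88 across -1.93 Falong 21.0 Facross 2.6 Fz 5.2
```

```bash
cat > scr.py <<'E'
from h import *
im=capture("scene"); H,S,V=cv2.split(cv2.cvtColor(im,cv2.COLOR_RGB2HSV)); m=((H>=15)&(H<=32)&(S>=150)&(V>=150)).astype(np.uint8)[130:195,205:285]
k,l,st,ce=cv2.connectedComponentsWithStats(m)
o=np.array([.50665,.3]);e=np.array([-.23457,.9721])
for i in range(1,k):
    if st[i][4]>4:
        p=ce[i]+[205,130]; w=ray(p,.034,"scene")[:2]; print(p.round(1),"s mm",(1000*(w-o)@e).round(1))
E
python3 scr.py; python3 go.py|tail -1
```

```text
[218.7 152.7] s mm 93.3
[232.  164.5] s mm 14.2
[244.  176.5] s mm -58.8
s mm -55.93 across -1.93 Falong 20.3 Facross 1.1 Fz 5.5
```

```bash
for i in 1 2 3; do python3 -m crank '[[0,-0.05,0,0,0,0],[0,-0.05,0,0,0,0]]' >/dev/null; python3 go.py|tail -1; done; python3 scr.py
```

```text
s mm -59.53 across -1.95 Falong 20.7 Facross 1.2 Fz 5.3
s mm -63.63 across -1.97 Falong 21.6 Facross 1.9 Fz 5.4
s mm -67.56 across -1.95 Falong 21.5 Facross 2.4 Fz 5.1
[218.9 152.8] s mm 92.5
[254.4 156. ] s mm 2.0
[232.  164.5] s mm 14.2
[246.7 178.2] s mm -70.7
```

```bash
python3 -m crank '[[0,-0.05,0,0,0,0],[0,-0.05,0,0,0,0],[0,-0.05,0,0,0,0]]' >/dev/null; python3 go.py|tail -1; for i in 1 2 3 4; do python3 -m crank '[[0,-0.03,0,0,0,0],[0,-0.02,0,0,0,0]]' >/dev/null; python3 go.py|tail -1; done
```

```text
s mm -73.45 across -1.95 Falong 21.6 Facross 2.0 Fz 6.2
s mm -75.65 across -1.99 Falong 21.1 Facross 2.7 Fz 6.4
s mm -77.55 across -1.96 Falong 21.2 Facross 1.9 Fz 7.2
s mm -79.51 across -1.97 Falong 20.9 Facross 1.9 Fz 6.4
s mm -80.16 across -2.01 Falong 26.4 Facross 2.5 Fz 6.6
```

```bash
python3 -m crank '[[0,-0.03,0,0,0,0],[0,-0.02,0,0,0,0],[0,0,0,0,0,0]]' >/dev/null; python3 go.py|tail -1;  python3 -m crank '[[0,0,0,0,0,0],[0,0,0,0,0,0],[0,0,0,0,0,0],[0,0,0,0,0,0],[0,0,0,0,0,0]]' >/dev/null; python3 go.py
```

```text
s mm -80.52 across -2.15 Falong 27.3 Facross 2.5 Fz 7.6
t 14.4 pos [0.5276 0.2223 0.0873] head 1.8183 down [ 0.001  0.016 -1.   ] F [-8.4 25.6  7.1] grip 0.273 30.3 q1,q7 [-0.5  1.4]
s mm -80.5 across -2.16 Falong 26.9 Facross 2.2 Fz 7.1
```

```bash
python3 -m crank '[[0,0.1,0,0,0,0],[0,0.1,0,0,0,0],[0,0,0,0,0,0]]' >/dev/null; python3 go.py|tail -1;  python3 -m crank '[[0,0.05,0,0,0,0],[0,0.03,0,0,0,0],[0,0,0,0,0,0]]' >/dev/null; python3 go.py
```

```text
s mm -79.67 across -2.14 Falong 12.0 Facross 1.7 Fz 7.1
t 15.0 pos [0.5274 0.2234 0.0868] head 1.8122 down [ 0.003  0.005 -1.   ] F [-2.9  6.8  7.5] grip 0.271 30.0 q1,q7 [-0.52  1.38]
s mm -79.34 across -2.23 Falong 7.3 Facross 1.3 Fz 7.5
```

```bash
python3 -m crank '[[0,0.04,-0.02,0,0,0],[0,0.03,-0.03,0,0,0],[0,0,0,0,0,0]]' >/dev/null; python3 go.py
```

```text
t 15.3 pos [0.5262 0.2231 0.0873] head 1.8101 down [ 0.001  0.001 -1.   ] F [-0.5  4.8 -3.3] grip 0.269 30.0 q1,q7 [-0.52  1.38]
s mm -79.37 across -1.0 Falong 4.8 Facross -0.6 Fz -3.3
```

```bash
python3 -m crank '[[0,0.05,0,0,0,0],[0,0.03,0,0,0,0],[0,0,0,0,0,0]]' >/dev/null; python3 go.py|tail -1;python3 -m crank '[[0,0,-0.2,0,0,0],[0,0,-0.3,0,0,0],[0,0,0,0,0,0]]' >/dev/null; python3 go.py
```

```text
s mm -78.03 across 0.15 Falong -0.0 Facross -0.9 Fz -4.1
t 15.9 pos [0.5267 0.2255 0.1095] head 1.8094 down [ 0.003  0.001 -1.   ] F [ 0.6  0.7 -4. ] grip 0.27 30.0 q1,q7 [-0.53  1.37]
s mm -77.12 across -2.05 Falong 0.6 Facross -0.7 Fz -4.0
```

```bash
python3 -m crank '[[0,0,-0.5,0,0,0],[0,0.4,-0.5,0,0,0],[0,0.8,0,0,0,0],[0,0.8,0,0,0,0],[0,0.3,0,0,0,0]]' >/dev/null; python3 -m crank '[[0,0,0,0,0,0],[0,0,0,0,0,0]]' >/dev/null; python3 go.py 0.5033 0.3180 0.092 1.8076
```

```text
t 16.6 pos [0.5039 0.313  0.1472] head 1.809 down [ 0.    -0.001 -1.   ] F [ 0.6  0.5 -5.1] grip 0.272 30.0 q1,q7 [-0.68  1.22]
shift units (tool now) [-0.015  0.126  1.38 ]
turn units [-0.02  -0.003  0.02 ]
s mm 13.31 across -0.39 Falong 0.4 Facross -0.7 Fz -5.1
```

```bash
python3 -m crank '[[0,0.12,0.3,0,0,0],[0,0,0.3,0,0,0],[0,0,0.15,0,0,0],[0,0,0,0,0,0]]' >/dev/null; python3 go.py 0.5033 0.3180 0.092 1.8076; python3 -m crank '[[0,0,0.15,0,0,0],[0,0,0.13,0,0,0],[0,0,0,0,0,0]]' >/dev/null; python3 go.py
```

```text
t 17.0 pos [0.5016 0.318  0.1156] head 1.8092 down [-0.003 -0.002 -1.   ] F [-0.5  0.  -3.6] grip 0.272 30.0 q1,q7 [-0.68  1.21]
shift units (tool now) [-0.044 -0.01   0.589]
turn units [-0.021 -0.042  0.024]
s mm 18.72 across 0.71 Falong 0.1 Facross 0.5 Fz -3.6
t 17.3 pos [0.502  0.3189 0.1054] head 1.8098 down [-0.001 -0.001 -1.   ] F [-0.7 -0.5 -4.8] grip 0.273 30.0 q1,q7 [-0.68  1.21]
s mm 19.47 across 0.13 Falong -0.3 Facross 0.8 Fz -4.8
```

```bash
python3 -m crank '[[-0.02,-0.02,0,0,0,0],[0,0,0.1,0,0,0],[0,0,0.1,0,0,0],[0,0,0,0,0,0]]' >/dev/null; python3 go.py |tail -1; python3 -m crank '[[0,0,0.1,0,0,0],[0,0,0.1,0,0,0],[0,0,0,0,0,0]]' >/dev/null; python3 go.py;
```

```text
s mm 18.78 across -0.72 Falong 0.2 Facross -0.0 Fz -3.8
t 18.0 pos [0.5029 0.3184 0.0894] head 1.81 down [-0.001 -0.001 -1.   ] F [ 0.4  0.4 -3.8] grip 0.271 30.0 q1,q7 [-0.68  1.21]
s mm 18.78 across -0.69 Falong 0.3 Facross -0.5 Fz -3.8
```

```bash
python3 -m crank '[[0,0,0.05,0,0,0],[0,0,0.03,0,0,0],[0,0,0.02,0,0,0],[0,0,0,0,0,0]]' >/dev/null; python3 go.py |tail -1; python3 -m crank '[[0,-0.03,0,0,0,0],[0,-0.05,0,0,0,0],[0,-0.05,0,0,0,0],[0,-0.05,0,0,0,0],[0,-0.05,0,0,0,0]]' >/dev/null; python3 go.py;
```

```text
s mm 18.99 across -1.35 Falong -1.0 Facross 1.4 Fz 1.4
t 18.9 pos [0.5047 0.3151 0.087 ] head 1.813 down [ 0.001  0.007 -1.   ] F [-3.9 11.7  2.2] grip 0.269 30.0 q1,q7 [-0.67  1.23]
s mm 15.12 across -1.6 Falong 12.3 Facross 1.0 Fz 2.2
```

```bash
for i in 1 2 3; do python3 -m crank '[[0,-0.05,0,0,0,0],[0,-0.06,0,0,0,0],[0,-0.06,0,0,0,0],[0,-0.06,0,0,0,0],[0,-0.05,0,0,0,0]]' >/dev/null; python3 go.py|tail -1;done
```

```text
s mm 3.88 across -1.59 Falong 12.5 Facross 1.1 Fz 1.1
s mm -7.25 across -1.6 Falong 11.8 Facross 2.0 Fz 2.9
s mm -18.43 across -1.59 Falong 11.6 Facross 2.4 Fz 2.0
```

Sliding at about 12 N, with contact expected near s = -21.7. I'll use fine steps now.

```bash
for i in 1 2 3 4; do python3 -m crank '[[0,-0.02,0,0,0,0],[0,-0.01,0,0,0,0]]' >/dev/null; python3 go.py|tail -1;done
```

```text
s mm -19.88 across -1.61 Falong 12.2 Facross 2.4 Fz 2.7
s mm -20.93 across -1.59 Falong 13.2 Facross 2.0 Fz 3.3
s mm -21.64 across -1.62 Falong 13.0 Facross 1.7 Fz 1.9
s mm -21.82 across -1.66 Falong 15.6 Facross 1.2 Fz 2.2
```

```bash
python3 -m crank '[[0,-0.02,0,0,0,0],[0,-0.01,0,0,0,0],[0,0,0,0,0,0]]' >/dev/null; python3 go.py|tail -1;python3 -m crank '[[0,0,0,0,0,0],[0,0,0,0,0,0],[0,0,0,0,0,0],[0,0,0,0,0,0],[0,0,0,0,0,0]]' >/dev/null; python3 go.py|tail -1; python3 -m crank '[[0,0.06,0,0,0,0],[0,0.06,0,0,0,0],[0,0.03,0,0,0,0],[0,0,0,0,0,0]]' >/dev/null; python3 go.py
```

```text
s mm -21.94 across -1.66 Falong 16.7 Facross 1.3 Fz 2.1
s mm -21.94 across -1.68 Falong 17.1 Facross 1.7 Fz 1.4
t 22.4 pos [0.5134 0.2797 0.0868] head 1.8115 down [ 0.001  0.003 -1.   ] F [-2.5  5.8  2.6] grip 0.267 30.0 q1,q7 [-0.61  1.28]
s mm -21.29 across -1.76 Falong 6.2 Facross 1.1 Fz 2.6
```

```bash
python3 -m crank '[[0,0.04,-0.03,0,0,0],[0,0.04,-0.02,0,0,0],[0,0,0,0,0,0]]' >/dev/null; python3 go.py|tail -1;python3 -m crank '[[0,0.02,0,0,0,0],[0,0,0,0,0,0]]' >/dev/null; python3 go.py|tail -1
```

```text
s mm -21.06 across -1.07 Falong 2.2 Facross 0.7 Fz -3.3
s mm -20.71 across -1.08 Falong -0.4 Facross -0.1 Fz -4.1
```

```bash
python3 -m crank '[[0,0.03,-0.05,0,0,0],[0,0,-0.3,0,0,0],[0,0,-0.5,0,0,0],[0,0,-0.5,0,0,0],[0,0.3,-0.15,0,0,0]]' >/dev/null; python3 go.py|tail -1;python3 -m crank '[[0,0.7,0,0,0,0],[0,0.9,0,0,0,0],[0,0.7,0,0,0,0],[0,0.3,0,0,0,0],[0,0,0,0,0,0]]' >/dev/null;python3 -m crank '[[0,0,0,0,0,0]]' >/dev/null; python3 go.py 0.4849 0.3946 0.0895 1.8076
```

```text
s mm -8.25 across -3.05 Falong -0.4 Facross -1.5 Fz -4.6
t 24.0 pos [0.4852 0.3933 0.1478] head 1.809 down [ 0.    -0.002 -1.   ] F [-0.3 -1.4 -4.2] grip 0.271 30.0 q1,q7 [-0.79  1.09]
shift units (tool now) [-0.002  0.035  1.458]
turn units [-0.025 -0.006  0.02 ]
s mm 95.75 across -1.01 Falong -1.3 Facross 0.6 Fz -4.2
```

```bash
python3 -m crank '[[0,0.03,0.3,0,0,0],[0,0,0.3,0,0,0],[0,0,0.2,0,0,0],[0,0,0.1,0,0,0],[0,0,0,0,0,0]]' >/dev/null; python3 -m crank '[[0,0,0.05,0,0,0],[0,0,0.05,0,0,0],[0,0,0,0,0,0]]' >/dev/null;python3 go.py 0.4849 0.3946 0.0895 1.8076
```

```text
t 24.8 pos [0.4845 0.396  0.1081] head 1.8098 down [ 0.  0. -1.] F [-0.5 -0.1 -4.4] grip 0.269 30.0 q1,q7 [-0.79  1.09]
shift units (tool now) [-0.002 -0.037  0.466]
turn units [0.001 0.    0.032]
s mm 98.54 across -0.98 Falong 0.1 Facross 0.6 Fz -4.4
```

```bash
python3 -m crank '[[0,-0.035,0,0,0,0],[0,0,0.05,0,0,0],[0,0,0.1,0,0,0],[0,0,0,0,0,0]]' >/dev/null; python3 go.py|tail -1; python3 -m crank '[[0,0,0.1,0,0,0],[0,0,0.1,0,0,0],[0,0,0.08,0,0,0],[0,0,0,0,0,0]]' >/dev/null;python3 go.py 0.4849 0.3946 0.0864 1.8076
```

```text
s mm 96.9 across -0.53 Falong 0.4 Facross -0.3 Fz -3.6
t 25.6 pos [0.4845 0.3945 0.0903] head 1.8099 down [-0.001 -0.    -1.   ] F [-0.8  1.1 -3.9] grip 0.268 30.0 q1,q7 [-0.79  1.09]
shift units (tool now) [-0.01  -0.001  0.097]
turn units [-0.004 -0.011  0.033]
s mm 97.11 across -0.64 Falong 1.2 Facross 0.5 Fz -3.9
```

```bash
python3 -m crank '[[0,0,0.05,0,0,0],[0,0,0.04,0,0,0],[0,0,0.02,0,0,0],[0,0,0,0,0,0]]' >/dev/null; python3 go.py |tail -1; python3 -m crank '[[0,-0.03,0,0,0,0],[0,-0.05,0,0,0,0],[0,-0.06,0,0,0,0],[0,-0.06,0,0,0,0],[0,-0.06,0,0,0,0]]' >/dev/null; python3 go.py|tail -1; for i in 1 2 3; do python3 -m crank '[[0,-0.06,0,0,0,0],[0,-0.06,0,0,0,0],[0,-0.06,0,0,0,0],[0,-0.06,0,0,0,0],[0,-0.06,0,0,0,0]]' >/dev/null; python3 go.py|tail -1;done
```

```text
s mm 97.15 across -1.03 Falong 0.1 Facross 0.5 Fz -1.5
s mm 88.91 across -1.01 Falong 5.1 Facross -0.2 Fz -2.9
s mm 76.99 across -0.97 Falong 6.3 Facross -0.1 Fz -3.4
s mm 64.96 across -1.0 Falong 6.0 Facross 0.6 Fz -3.3
s mm 53.01 across -0.96 Falong 6.3 Facross 0.5 Fz -2.4
```

```bash
python3 -m crank '[[0,-0.06,0,0,0,0],[0,-0.06,0,0,0,0],[0,-0.06,0,0,0,0],[0,-0.06,0,0,0,0],[0,-0.05,0,0,0,0]]' >/dev/null; python3 go.py|tail -1;for i in 1 2 3; do python3 -m crank '[[0,-0.02,0,0,0,0],[0,-0.01,0,0,0,0]]' >/dev/null; python3 go.py|tail -1;done
```

```text
s mm 41.39 across -0.94 Falong 4.9 Facross 0.5 Fz -3.5
s mm 40.02 across -0.97 Falong 5.2 Facross 0.4 Fz -2.6
s mm 38.91 across -0.98 Falong 4.7 Facross 0.4 Fz -2.7
s mm 37.76 across -1.0 Falong 5.1 Facross 1.3 Fz -3.1
```

```bash
for i in 1 2 3 4; do python3 -m crank '[[0,-0.01,0,0,0,0],[0,-0.005,0,0,0,0]]' >/dev/null; python3 go.py|tail -1;done
```

```text
s mm 37.15 across -0.98 Falong 6.0 Facross 0.3 Fz -3.1
s mm 36.73 across -0.96 Falong 6.3 Facross 0.4 Fz -3.7
s mm 36.63 across -0.99 Falong 7.8 Facross 1.1 Fz -3.4
s mm 36.54 across -0.98 Falong 8.0 Facross 1.0 Fz -3.5
```

```bash
python3 -m crank '[[0,-0.01,0,0,0,0],[0,0,0,0,0,0]]' >/dev/null; python3 go.py|tail -1;python3 -m crank '[[0,0,0,0,0,0],[0,0,0,0,0,0],[0,0,0,0,0,0],[0,0,0,0,0,0],[0,0,0,0,0,0]]' >/dev/null; python3 go.py|tail -1; python3 -m crank '[[0,0.05,0,0,0,0],[0,0.05,0,0,0,0],[0,0.02,0,0,0,0],[0,0,0,0,0,0]]' >/dev/null; python3 go.py|tail -1
```

```text
s mm 36.5 across -0.99 Falong 7.9 Facross 1.0 Fz -3.6
s mm 36.51 across -0.95 Falong 8.4 Facross 1.7 Fz -4.3
s mm 37.05 across -1.16 Falong 0.7 Facross 1.1 Fz 0.5
```

```bash
python3 -m crank '[[0,0.03,-0.05,0,0,0],[0,0,-0.2,0,0,0],[0,0,-0.5,0,0,0],[0,0,-0.7,0,0,0],[0,0,-0.8,0,0,0]]' >/dev/null; python3 go.py|tail -1; python3 -m crank '[[0,-0.5,-0.3,0,0,0.4],[0,-0.9,0,0,0,0.8],[0,-1,0,0,0,0.8],[0,-1,0,0,0,0.8],[0,-1,0,0,0,0.8]]' >/dev/null; python3 -m crank '[[0,-1,0,0,0,0.8],[0,-1,0,0,0,0],[0,-1,0,0,0,0],[0,-1,0,0,0,0],[0,-1,0,0,0,0]]' >/dev/null; python3 go.py 0.421 -0.256 0.12 1.5
```

```text
s mm 37.82 across -0.55 Falong -0.0 Facross -0.2 Fz -3.7
t 32.5 pos [ 0.5105 -0.0385  0.1886] head 1.5009 down [-0. -0. -1.] F [ 0.9 -0.7 -3.8] grip 0.269 30.0 q1,q7 [-0.18  1.59]
shift units (tool now) [ 1.852 -5.581  1.719]
turn units [-0.007 -0.002  0.013]
s mm -329.92 across 75.64 Falong -0.9 Facross -0.8 Fz -3.8
```

```bash
python3 -m crank '[[0.6,-0.7,0,0,0,0],[0.6,-0.8,0,0,0,0],[0.5,-0.9,0,0,0,0],[0.15,-1,0,0,0,0],[0,-1,0.2,0,0,0]]' >/dev/null; python3 -m crank '[[0,-0.8,0.4,0,0,0],[0,-0.35,0.4,0,0,0],[0,0,0.4,0,0,0],[0,0,0.2,0,0,0],[0,0,0,0,0,0]]' >/dev/null;python3 -m crank '[[0,0,0,0,0,0],[0,0,0,0,0,0]]' >/dev/null; python3 go.py 0.421 -0.256 0.0654 1.5
```

```text
t 33.7 pos [ 0.423  -0.2521  0.1253] head 1.5031 down [ 0.001 -0.001 -1.   ] F [ 1.1  0.1 -3.8] grip 0.268 30.0 q1,q7 [0.24 2.12]
shift units (tool now) [ 0.046 -0.1    1.498]
turn units [-0.006  0.019  0.045]
s mm -517.08 across 210.79 Falong -0.2 Facross -1.1 Fz -3.8
```

```bash
python3 -m crank '[[0.05,-0.1,0.4,0,0,0],[0,0,0.5,0,0,0],[0,0,0.35,0,0,0],[0,0,0.1,0,0,0],[0,0,0,0,0,0]]' >/dev/null; python3 go.py 0.421 -0.256 0.0654 1.5; python3 -m crank '[[0,0,0.06,0,0,0],[0,0,0.04,0,0,0],[0,0,0,0,0,0]]' >/dev/null; python3 go.py 0.421 -0.256 0.0654 1.5
```

```text
t 34.2 pos [ 0.4202 -0.2558  0.0704] head 1.5029 down [-0.  0. -1.] F [ 0.1  0.2 -4.9] grip 0.271 30.0 q1,q7 [0.29 2.17]
shift units (tool now) [-0.02  -0.004  0.125]
turn units [ 0.004 -0.007  0.042]
s mm -519.99 across 214.39 Falong 0.2 Facross -0.2 Fz -4.9
t 34.5 pos [ 0.4204 -0.256   0.0668] head 1.5026 down [ 0.001 -0.    -1.   ] F [ 0.1 -0.7 -4.9] grip 0.27 30.0 q1,q7 [0.29 2.17]
shift units (tool now) [-0.014  0.001  0.035]
turn units [-0.002  0.008  0.038]
s mm -520.28 across 214.23 Falong -0.7 Facross 0.0 Fz -4.9
```

```bash
for i in 1 2 3; do python3 -m crank '[[0,0,0.015,0,0,0],[0,0,0,0,0,0]]' >/dev/null; python3 go.py |sed -n '1p'; done
```

```text
t 34.7 pos [ 0.4203 -0.256   0.0661] head 1.5026 down [ 0. -0. -1.] F [-0.5  0.7 -3.7] grip 0.269 30.0 q1,q7 [0.29 2.17]
t 34.9 pos [ 0.4204 -0.256   0.0656] head 1.5026 down [ 0.  0. -1.] F [-0.2  1.3  2. ] grip 0.273 30.0 q1,q7 [0.29 2.17]
t 35.1 pos [ 0.4205 -0.2559  0.0655] head 1.5026 down [ 0.001  0.    -1.   ] F [-2.9  3.   9.6] grip 0.267 30.0 q1,q7 [0.29 2.17]
```

```bash
python3 -m crank '[[0,0,-0.015,0,0,0],[0,0,0,0,0,0]]' >/dev/null; python3 -m crank '[[0,0,0,0,0,0],[0,0,0,0,0,0],[0,0,0,0,0,0],[0,0,0,0,0,0],[0,0,0,0,0,0]]' 0.6 ; python3 -m crank '[[0,0,-0.2,0,0,0],[0,0,-0.6,0,0,0],[0,0,-0.9,0,0,0],[0,0,-1,0,0,0],[0,0,-1,0,0,0]]' >/dev/null; python3 -m crank '[[0,1,0,0,0,0],[-0.4,1,0,0,0,0],[-0.4,1,0,0,0,0],[-0.2,1,0,0,0,0],[0,1,0,0,0,0]]'|head -2
cat > fin.py <<'E'
from h import *
im={c:capture(c) for c in CI}; out=[]
for c in CI: cv2.imwrite(f"pics/f_{c}.png",im[c][:,:,::-1])
R={"scene":(275,275,40,55),"top":(390,252,45,36)}
org={}
for c in CI:
    H,S,V=cv2.split(cv2.cvtColor(im[c],cv2.COLOR_RGB2HSV)); org[c]=((H>=2)&(H<=20)&(S>=110)&(V>=60),R[c])
    x,f=fit(lambda p:[place(B,p[0],p[1],.003,1.5) for B in HD],[.42,-.248],{c:org[c]},[.005,.005]); print(c,"block origin",x.round(4),round(f,1))
t=cv2.resize(im["top"][200:260,125:255,::-1],(780,360),interpolation=cv2.INTER_CUBIC)
b=cv2.resize(im["top"][200:295,380:440,::-1],(150,238),interpolation=cv2.INTER_CUBIC)
s=cv2.resize(im["scene"][260:340,265:365,::-1],(300,240),interpolation=cv2.INTER_CUBIC)
s2=cv2.resize(im["scene"][130:200,205:290,::-1],(290,240),interpolation=cv2.INTER_CUBIC)
o=np.zeros((600,780,3),np.uint8); o[:360]=t; o[360:598,:150]=b; o[360:,160:460]=s; o[360:,470:760]=s2; cv2.imwrite("pics/fin.png",o)
E
python3 fin.py; python3 scr.py
```

```text
time_s: 35.8
position: [0.4203, -0.256, 0.0653]
eef_rot: [0.0, 0.034, 0.999, -0.0]
contact_force: [0.4, 0.7, -0.5]
grip_width: 0.596
grip_force: 0.0
time_s: 36.8
position: [0.4748, -0.0575, 0.2141]
scene block origin [ 0.4214 -0.2477] 2.8
top block origin [ 0.4205 -0.2457] 1.8
[228.8 162. ] s mm 31.3
[248.7 180.8] s mm -84.9
```

View pics/fin.png

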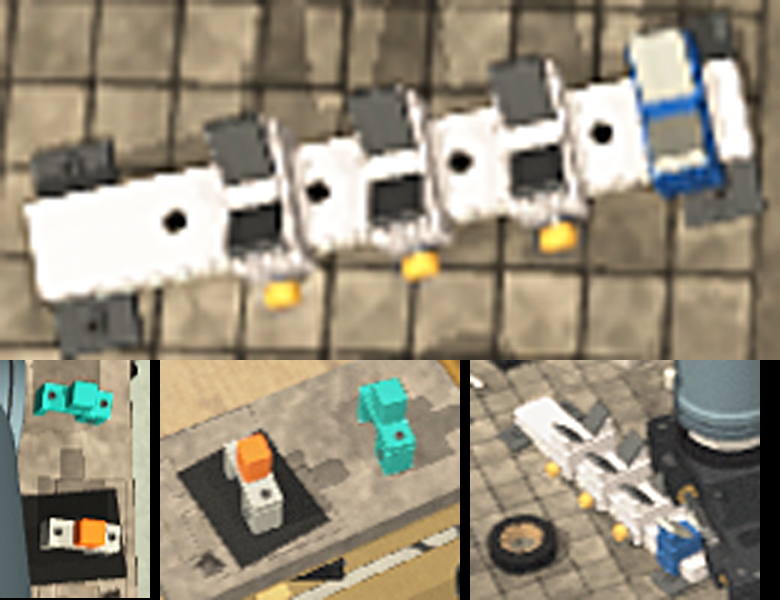

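The final view shows three equal gaps: screws at crop (283,295), (421,265), (558,237), about 140 px apart. The block stands upright mid-mat, the tape and the turquoise block are where they were, and the arm is clear. Handing in.

```bash
python3 -c "
from rig import *
print(close_job())"
```

```text
the job is handed in; nothing more can be done
None
```

The job is handed in at about 37 s of the 72 s: rests A, B and C were drawn up in order to equal gaps (even spacing in the final picture), the block is upright on the middle of its mat, and the arm never went near the tape roll or test shaft.

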